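# Load the water bath and set its fill valve

### The job

One sauce jar already stands in the dry water bath: make it up to exactly three with jars from the counter, all upright, and leave the last jar standing where it is. Then set the bath's fill valve: with the handle on its wheel, close it clockwise until it meets its stop, and back it off exactly two full turns. Finish with the gripper still holding the handle at that setting, since the water is about to be turned on; leave the bowl and the salt pot alone.

Things in the scene. Friction and masses are not known exactly. Their poses are not given: they have to be found in the camera images.
- bath: open stainless water bath (bain-marie) fixed to the counter, dry, 310 mm (its x) by 190 mm (its y) by 95 mm high; origin at the centre of its underside on the counter, z up. Walls 10 mm thick, so the inside is 290 by 170 mm; flat inner floor 22 mm above the counter. Its brass fill valve is part of it and stands beside it on the +y side, stem upright at x = -60, y = +200 mm; bath and valve may stand at a small yaw
- wheel_centre (a point): centre of the valve's level grey handwheel, on the upright stem axis, at the height of the rim's middle (125 mm above the counter). Rim 100 mm diameter at its middle line, 14 mm thick, three spokes, nut 15 mm above this point; the wheel does not rise as it turns
- wheel (a joint): opening of the valve in rad: 0 = closed, against a hard stop; grows as the wheel turns anticlockwise seen from above (opens); one turn = 6.283; it starts a quarter turn to one turn open and its travel ends at 22. It turns stiffly (about 4.5 N at the handle) and stays where it is left
- handle: upright black crank handle on the wheel's rim, 23 mm diameter, 64 mm tall, free to revolve on its own pin, 50 mm from the stem axis; origin at its middle, 44 mm above the wheel's centre point (169 mm above the counter), z up; it circles with the wheel
- jar1_mid (a point): closed jar of sauce, glass with a steel lid, 58 mm diameter, 90 mm tall, about 0.24 kg, standing upright in the bath from the start, towards the bath's -x end; this point is its centre, 45 mm above its underside; z is up along the jar
- jar2_mid (a point): closed jar of sauce, glass with a steel lid, 58 mm diameter, 90 mm tall, about 0.24 kg, standing upright on the counter beside the bath; this point is its centre, 45 mm above its underside; z is up along the jar
- jar3_mid (a point): closed jar of sauce, glass with a steel lid, 58 mm diameter, 90 mm tall, about 0.24 kg, standing upright on the counter beside the bath; this point is its centre, 45 mm above its underside; z is up along the jar
- jar4_mid (a point): closed jar of sauce, glass with a steel lid, 58 mm diameter, 90 mm tall, about 0.24 kg, standing upright on the counter beside the bath; this point is its centre, 45 mm above its underside; z is up along the jar
- bowl_mid (a point): bystander: low white ceramic bowl, 84 mm across, 40 mm tall, among the jars; point at its middle
- saltpot_mid (a point): bystander: low round wooden salt pot with a lid knob, 80 mm across, 58 mm tall, standing near the jars; point at its middle

How it is judged:
By the outcome, as a careful person would: the job done as asked, in the order asked, and still so for the second after the job is handed in, while the arm keeps its last pose, push and grip.
It also fails if it takes over 72 s, if anything falls off the work surface, if the arm or the gripper's body presses on something with over 40 N, if the wrist force passes 120 N, or if a joint passes its speed limit or range.

### The arm

A 6-joint arm with a two-finger parallel gripper is mounted at the origin on the work surface. World frame = base frame: x ahead of the robot, y to its left, z up, the work surface at z = 0. Lengths are in mm, angles in rad, forces in N, time in s.
With the tool pointing down it reaches from about 350 to 775 mm from the base axis. Payload 7.3 kg.
Tool frame: the origin (TCP) lies at the very end of the fingers, on their centre line; the grasp point (between the pads) lies 19 mm behind it; x points along the fingers, z is the direction in which the jaws open and shut, and the axes are right-handed (so a half turn about x gives the same grasp; the last joint's range is limited). The gripper opens to 92 mm and grips with 3 to 60 N. Pads are 19 mm wide; open, the fingers measure 130 mm over their backs; the gripper's body (75 mm by 190 mm) begins 47 mm behind the grasp point.
Start: joints at [-1.456, 0.342, 1.524, -0, 1.275, -0.146], TCP at [135.395, -507.26, 226.741] pointing down, gripper open.
Joint ranges: [-2.53, 2.53], [-0.77, 2.02], [0.04, 2.7], [-1, 4.14], [0.28, 2.66], [-3.11, 3.11]. Speed limits (rad/s): [2.57, 2.57, 3.14, 3.14, 3.14, 3.14].

### API

Orientations are given as [roll, pitch, yaw] about the fixed x, y, z axes, in that order (R = Rz(yaw) Ry(pitch) Rx(roll)).
In Python, from plant import * gives the robot as it stands.
- The arm moves only by the tool carry_out, never from a script. Its argument "rows" is a list of rows, each a list of 4 numbers: the shift along the world's x, y, z in mm, then the turn about the world's z in degrees. In form: [[x, y, z, twist], ...]. A call has 1 to 20 rows; each row is the pose to reach, as a shift and turn from the pose measured when the call began; what a row does not reach only later rows make up. A row lasts 1/12 s, in which the tool goes at most 41.7 mm and 7.16 degrees, less where a joint would pass 70% of its speed; a pose out of reach is approached as far as the arm can. A call with a gripper value outside its range is refused whole. "hand" is the finger opening in mm, from 0 to 91.8, set as the call begins (left out, the last holds). The fingers move at their own pace and stop on an object; the grip force is fixed at half the most. Time passes only in rows, so rows that repeat a pose let the fingers close. It gives the time, the measured TCP pose, the force and the opening at its end, in the units of the state.
- get_obs(): the state, without advancing time (a new reading comes with each control period).
- capture(name): name is "scene" or "top" or "wrist"; returns the picture (384x512x3 uint8, red, green, blue); there is no depth.
- camera_info(name): a dict with "camera_matrix" (3x3 intrinsics, pixels), "pose" (4x4, takes a point from camera to world coordinates); the wrist camera has in their place "mount" (4x4, takes a point from camera to tool coordinates, whose origin is the TCP and whose axes are the tool frame's). Camera axes: x right, y down, z forward; pixel columns grow to the right and rows downward; lengths in mm; the calibration is good to about 2 mm. A picture is of the moment at which its call begins: read the wrist's pose just before it. camera_info takes no time and is no camera call.
- close_job(): hands the job in, once; it reports no verdict.
The state is a dict: "time": time; "joint_positions": joint angles; "dq": joint speeds; "tau": joint torques, N m; "tool_pos": TCP position; "tcp_rot": TCP orientation; "contact_force": force on the tool from outside, world axes, zero at the start; "moment": the same for the moment, N m; "grip_width": finger opening in mm.
Only numpy, scipy, OpenCV 4.12 (cv2) and the standard library are available. Lean on these libraries where they do the work, as an engineer would, in place of code of your own. Each camera call takes 0.05 s, during which the arm holds its last target. There are 200 camera calls.

## Working session

There is one attempt and no reset: what is moved stays moved. The work goes in short steps, Python scripts to look and compute and a tool call to move; the robot and the scene stay as the last step left them, time stands still between calls to the robot, and variables do not carry over. Pictures are saved under pics/ and viewed, about 8 in all and at most 12, crops included, and the job is handed in when it is done.

Besides the shell and the picture viewer there is one more tool, called after "Call:" as a command line: name --pt "numbers of a row" for each row, then --argument value for the rest. carry_out: Moves the arm, as the interface text tells. Its arguments: {"type":"object","properties":{"rows":{"type":"array"},"hand":{"type":"number"}},"required":["rows"]}

```bash
ls; mkdir -p pics
python3 - <<'E'
from plant import *
import cv2,numpy as np
o=get_obs();print({k:np.round(v,3) for k,v in o.items()})
a=capture("scene");b=capture("top")
for n in("scene","top"):print(n,camera_info(n))
print(camera_info("wrist"))
cv2.imwrite("pics/scene0.png",a[...,::-1]);cv2.imwrite("pics/top0.png",b[...,::-1])
E
```

```text
pics
{'time': np.float64(0.0), 'joint_positions': array([-1.456,  0.343,  1.525, -0.   ,  1.275, -0.146]), 'dq': array([-0.001,  0.   , -0.   ,  0.001,  0.001, -0.001]), 'tau': array([ -0.   , -43.124, -24.422,   0.072,   0.056,  -0.   ]), 'tool_pos': array([ 135.351, -506.814,  226.038]), 'tcp_rot': array([3.005, 1.569, 1.695]), 'contact_force': array([ 0.349, -0.061, -0.112]), 'moment': array([-0.023, -0.009,  0.034]), 'grip_width': np.float64(92.316)}
scene {'camera_matrix': array([[494.72333115,   0.        , 245.18903363],
       [  0.        , 494.72333115, 196.27664827],
       [  0.        ,   0.        ,   1.        ]]), 'pose': array([[-4.98716551e-01,  4.43885951e-01, -7.44477713e-01,
         1.47989969e+03],
       [ 8.66759747e-01,  2.58429006e-01, -4.26546586e-01,
         5.05605099e+02],
       [ 3.05659879e-03, -8.58009156e-01, -5.13625297e-01,
         8.04948741e+02],
       [ 0.00000000e+00,  0.00000000e+00,  0.00000000e+00,
         1.00000000e+00]])}
top {'camera_matrix': array([[448.98618063,   0.        , 254.10096475],
       [  0.        , 448.98618063, 174
[... 238 characters left out ...]
01],
       [-1.52564873e-03, -1.69736076e-01, -9.85488375e-01,
         1.28328243e+03],
       [ 0.00000000e+00,  0.00000000e+00,  0.00000000e+00,
         1.00000000e+00]])}
{'camera_matrix': array([[285.60751958,   0.        , 258.70003077],
       [  0.        , 285.60751958, 194.32626238],
       [  0.        ,   0.        ,   1.        ]]), 'mount': array([[ 6.96138616e-04, -3.00190548e-01,  9.53879002e-01,
        -1.58000261e+02],
       [-9.18226980e-04, -9.53879023e-01, -3.00189884e-01,
         8.08950031e+01],
       [ 9.99999336e-01, -6.66903665e-04, -9.39675083e-04,
        -1.05926722e+00],
       [ 0.00000000e+00,  0.00000000e+00,  0.00000000e+00,
         1.00000000e+00]])}
```

View pics/scene0.png

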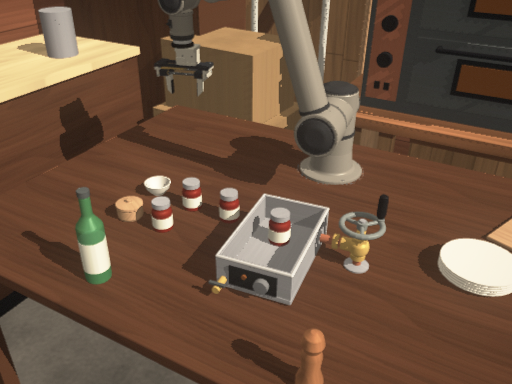

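View pics/top0.png

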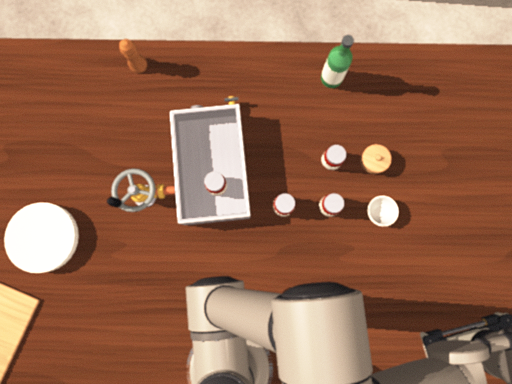

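The scene view shows one jar in the bath and three on the counter. In the top view the lids are near (285,203), (333,204) and (336,155), with jar1 at (216,181). The bath rim corners are about (171,110), (241,106), (249,215) and (181,221). The wheel is at (133,190) with the handle top near (114,202), the bowl at (383,211) and the salt pot at (376,158).

```bash
cat > h.py <<'E'
import numpy as np,cv2
from plant import *
def ray(name,uv,z,T=None):
    c=camera_info(name);K=c["camera_matrix"];T=c["pose"] if T is None else T
    d=T[:3,:3]@np.linalg.inv(K)@np.array([uv[0],uv[1],1.]);p=T[:3,3]
    return p+d*(z-p[2])/d[2]
def proj(name,P,T=None):
    c=camera_info(name);K=c["camera_matrix"];T=c["pose"] if T is None else T
    q=K@(np.linalg.inv(T)@np.append(P,1.))[:3];return q[:2]/q[2]
E
python3 - <<'E'
from h import *
b=cv2.imread("pics/top0.png");hsv=cv2.cvtColor(b,cv2.COLOR_BGR2HSV)
m=((hsv[...,1]<60)&(hsv[...,2]>110)).astype(np.uint8)
for n,(u,v),z in [("j1",(215,181),112),("ja",(285,203),90),("jb",(333,204),90),("jc",(336,155),90)]:
    r=16;w=m[v-r:v+r,u-r:u+r].copy()
    nn,l,s,c=cv2.connectedComponentsWithStats(w);print(n,[(list(s[i]),np.round(c[i]+[u-r,v-r],1)) for i in range(1,nn) if s[i][4]>60], ray("top",(u,v),z).round(0))
big=cv2.resize(b[90:240,100:410],None,fx=2.58,fy=2.58,interpolation=cv2.INTER_CUBIC);cv2.imwrite("pics/topc.png",big)
C=np.array([ray("top",p,95)[:2] for p in [(171,110),(241,106),(249,215),(181,221)]]);print(C.round(0),C.mean(0))
print("wheel",ray("top",(133,190),125),"bowl",ray("top",(383,211),40),"salt",ray("top",(376,158),58),"handle",ray("top",(114,202),201))
E
```

```text
j1 [([np.int32(0), np.int32(0), np.int32(32), np.int32(32), np.int32(910)], array([214.1, 179.5]))] [493.  44. 112.]
ja [([np.int32(6), np.int32(6), np.int32(20), np.int32(20), np.int32(304)], array([284.9, 202.7]))] [ 439. -142.   90.]
jb [([np.int32(7), np.int32(5), np.int32(20), np.int32(20), np.int32(303)], array([333.8, 202.8]))] [ 439. -270.   90.]
jc [([np.int32(7), np.int32(6), np.int32(19), np.int32(19), np.int32(291)], array([336. , 153.9]))] [ 572. -280.   90.]
[[692. 173.]
 [706. -20.]
 [406. -47.]
 [387. 133.]] [547.61848445  59.79454585]
wheel [464.03615815 256.01315013 125.        ] bowl [ 426.42567425 -416.83043837   40.        ] salt [ 572.31655857 -397.32451797   58.        ] handle [423.93550476 279.33497757 201.        ]
```

View pics/topc.png

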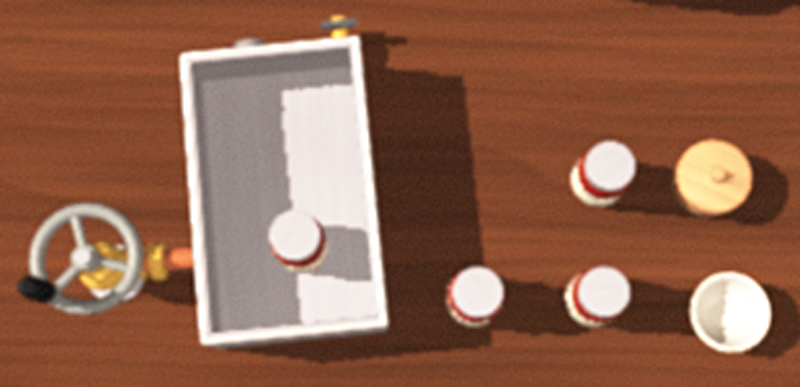

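Crop (scale 2.58, offset 100,90): rim corners at (180,53), (358,37), (388,325), (203,345). Wheel centre (86,257), handle top (35,288), jar1 lid (298,236).

Run:
```python
from h import *
f=lambda p:np.array(p)/2.58+[100,90]
C=np.array([ray("top",f(p),95)[:2] for p in [(180,53),(358,37),(388,325),(203,345)]])
L,Fr,N_,NL=C; c=C.mean(0)
for a in (L-NL,Fr-N_):print("len",np.hypot(*a),"yaw",np.degrees(np.arctan2(a[1],a[0])))
for a in (L-Fr,NL-N_):print("w",np.hypot(*a),"yaw",np.degrees(np.arctan2(a[1],a[0]))-90)
W=ray("top",f((86,257)),125)[:2];d=W-c
yaw=np.arctan2(d[1],d[0])-np.arctan2(200,-60);print("c",c,"W",W,np.hypot(*d),"yaw",np.degrees(yaw))
R=np.array([[np.cos(yaw),-np.sin(yaw)],[np.sin(yaw),np.cos(yaw)]])
j1=ray("top",f((298,236)),112)[:2];print("j1",j1,"bath",R.T@(j1-c))
for n,p in [("ja",(284.9,202.7)),("jb",(333.8,202.8)),("jc",(336,153.9))]:print(n,ray("top",p,90))
y0=(R.T@(j1-c))[1]
for x in(25,95):print("tgt",x,c+R@[x,0])
h=ray("top",f((33,284)),201)[:2];print("handle",h,np.degrees(np.arctan2(*(h-W)[::-1])),np.hypot(*(h-W)))
from scipy.spatial.transform import Rotation as Ro
print(Ro.from_euler("xyz",get_obs()["tcp_rot"]).as_matrix().round(3))
```

```text
len 312.27544407331555 yaw 6.954176402114548
len 309.5166585205182 yaw 6.844358979157445
w 190.75213541464342 yaw 6.1404445549158595
w 190.1396618714841 yaw 6.9693414316261055
c [545.95411102  62.72037895] W [465.06575151 255.20591931] 208.79082823063598 yaw 6.094403276408581
j1 [491.51577474  43.02058874] bath [-56.22213469 -13.80890156]
ja [ 440.21606236 -141.78686341   90.        ]
jb [ 441.77414536 -272.19972701   90.        ]
jc [ 575.32669042 -280.30534135   90.        ]
tgt 25 [570.81281901  65.37455252]
tgt 95 [640.41720137  72.8062385 ]
handle [428.56969355 282.58123619] 143.12681355267816 45.62203656905068
[[-0.     0.966  0.258]
 [ 0.001  0.258 -0.966]
 [-1.     0.    -0.001]]
```

Call:
carry_out --pt "30 36 0 -4" --pt "55 65 0 -8.5" --pt "80 96 0 -8.5" --pt "106 127 0 -8.5" --pt "132 158 0 -8.5" --pt "158 189 0 -8.5" --pt "184 220 0 -8.5" --pt "210 251 0 -8.5" --pt "236 282 0 -8.5" --pt "262 313 0 -8.5" --pt "285 341 0 -8.5" --pt "300 360 -20 -8.5" --pt "305 365 -50 -8.5" --pt "305 365 -50 -8.5" --pt "305 365 -50 -8.5" --hand 88

```text
time: 1.35
tool_pos: [439.4, -141.2, 175.2]
tcp_rot: [-2.352, 1.566, 2.475]
contact_force: [-0.4, -0.2, 0.2]
grip_width: 87.8
```

```bash
cat >> h.py <<'E'
from scipy.spatial.transform import Rotation as Ro
def wristT(o):
    T=np.eye(4);T[:3,:3]=Ro.from_euler("xyz",o["tcp_rot"]).as_matrix();T[:3,3]=o["tool_pos"]
    return T@camera_info("wrist")["mount"]
E
python3 - <<'E'
from h import *
o=get_obs();T=wristT(o);a=capture("wrist")[...,::-1].copy()
print(Ro.from_euler("xyz",o["tcp_rot"]).as_matrix().round(3)[:,2])
uv=proj("wrist",np.array([440,-142,90]),T);print(uv)
for r in (0,):
  for t in np.linspace(0,6.28,60):
    p=proj("wrist",np.array([440+29*np.cos(t),-142+29*np.sin(t),90]),T);cv2.circle(a,tuple(int(x) for x in p),1,(0,255,0),-1)
cv2.imwrite("pics/w1.png",a)
E
```

```text
[ 0.114 -0.994 -0.003]
[261.28884543 197.88503646]
```

View pics/w1.png

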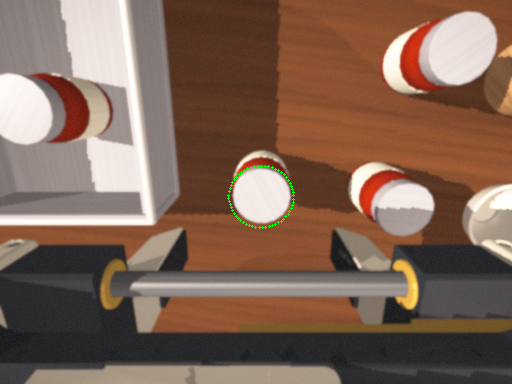

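The wrist view shows the lid at about (261,196), within a pixel or two of the predicted (261,198), so the calibration holds. I'll descend and grip.

Call:
carry_out --pt "0 -1 -35 0" --pt "0 -1 -70 0" --pt "0 -1 -100 0" --pt "0 -1 -120 0" --pt "0 -1 -125 0" --pt "0 -1 -125 0"

```text
time: 1.9
tool_pos: [439.8, -144.2, 51.7]
tcp_rot: [-2.501, 1.568, 2.322]
contact_force: [0.5, 0.2, -0.4]
grip_width: 88.3
```

Call:
carry_out --pt "0 0 0 0" --pt "0 0 0 0" --pt "0 0 0 0" --pt "0 0 0 0" --pt "0 0 0 0" --pt "0 0 0 0" --pt "0 0 30 0" --pt "0 0 60 0" --pt "0 0 95 0" --pt "0 0 130 0" --pt "0 0 150 0" --pt "0 0 150 0" --pt "0 0 150 0" --hand 45

```text
time: 2.98
tool_pos: [439.9, -144.2, 201.9]
tcp_rot: [-2.73, 1.569, 2.094]
contact_force: [0.6, 0.6, -2.9]
grip_width: 56.2
```

Call:
carry_out --pt "15 16 0 0" --pt "35 38 0 0" --pt "57 62 0 0" --pt "80 87 0 0" --pt "104 113 0 0" --pt "128 139 0 0" --pt "151 163 0 0" --pt "172 187 0 0" --pt "189 205 0 0" --pt "198 214 0 0" --pt "201 217 0 0" --pt "201 217 0 0" --pt "201 217 0 0"

```text
time: 4.07
tool_pos: [639.8, 72.3, 199.9]
tcp_rot: [-1.853, 1.566, 2.97]
contact_force: [-0.4, -0.7, -3.6]
grip_width: 56.3
```

Call:
carry_out --pt "0 0 -25 0" --pt "0 0 -55 0" --pt "0 0 -85 0" --pt "0 0 -108 0" --pt "0 0 -118 0" --pt "0 0 -123 0" --pt "0 0 -126 0" --pt "0 0 -126 0" --pt "0 0 -126 0"

```text
time: 4.82
tool_pos: [640.8, 72.1, 75.7]
tcp_rot: [-2.212, 1.569, 2.612]
contact_force: [-0.6, -1.2, -2.0]
grip_width: 56.2
```

Call:
carry_out --pt "0 0 -1 0" --pt "0 0 -2 0" --pt "0 0 -2 0"

```text
time: 5.07
tool_pos: [641.3, 72.1, 74.4]
tcp_rot: [2.397, 1.57, 0.937]
contact_force: [-0.7, -0.9, -1.2]
grip_width: 56.3
```

Call:
carry_out --pt "0 0 0 0" --pt "0 0 0 0" --pt "0 0 0 0" --pt "0 0 0 0" --pt "0 0 20 0" --pt "0 0 45 0" --pt "0 0 80 0" --pt "0 0 110 0" --pt "0 0 125 0" --pt "0 0 125 0" --hand 78

```text
time: 5.9
tool_pos: [643.3, 72.1, 204.4]
tcp_rot: [1.527, 1.562, 0.068]
contact_force: [0.5, -0.1, 0.4]
grip_width: 77.9
```

Call:
carry_out --pt "-9 -16 0 0" --pt "-25 -43 0 0" --pt "-43 -74 0 0" --pt "-61 -105 0 0" --pt "-79 -136 0 0" --pt "-97 -167 0 0" --pt "-115 -198 0 0" --pt "-133 -229 0 0" --pt "-151 -260 0 0" --pt "-169 -291 0 0" --pt "-185 -318 0 0" --pt "-196 -337 -15 0" --pt "-201 -344 -30 0" --pt "-201 -344 -30 0" --pt "-201 -344 -30 0" --hand 88

```text
time: 7.15
tool_pos: [441.5, -271.5, 173.3]
tcp_rot: [1.856, 1.563, 0.395]
contact_force: [-0.1, 0.3, 1.3]
grip_width: 88.1
```

Run:
```python
from h import *
o=get_obs();T=wristT(o);a=capture("wrist")[...,::-1].copy();t=capture("top")[...,::-1]
print(o["tool_pos"],Ro.from_euler("xyz",o["tcp_rot"]).as_matrix().round(3)[:,2])
for t_ in np.linspace(0,6.28,60):
    p=proj("wrist",np.array([442+29*np.cos(t_),-272+29*np.sin(t_),90]),T);cv2.circle(a,tuple(int(x) for x in p),1,(0,255,0),-1)
c=cv2.resize(t[90:240,100:300],None,fx=1.9,fy=2.56);
cv2.imwrite("pics/w2.png",np.hstack([cv2.resize(a,(420,384)),cv2.resize(c,(380,384))]))
```

```text
[ 441.5448527  -271.4613895   173.29654631] [ 0.109 -0.994 -0.002]
```

View pics/w2.png

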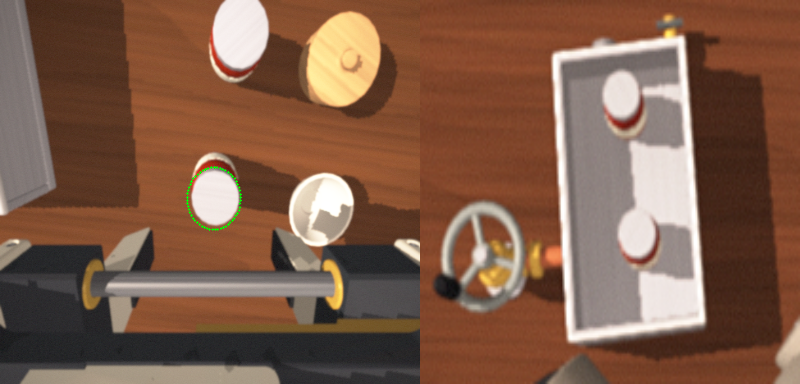

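The left half shows the second jar's lid centred on the predicted circle at (215,197), with clearance to the bowl. The right half shows the first moved jar upright in the bath at (623,95), and jar1 undisturbed at (638,235).

Call:
carry_out --pt "0 0 -35 0" --pt "0 0 -70 0" --pt "0 0 -100 0" --pt "0 0 -118 0" --pt "0 0 -122 0" --pt "0 0 -122 0"

```text
time: 7.75
tool_pos: [443.2, -270.4, 52.3]
tcp_rot: [1.668, 1.562, 0.21]
contact_force: [0.6, -0.7, 0.7]
grip_width: 88.1
```

Call:
carry_out --pt "0 0 0 0" --pt "0 0 0 0" --pt "0 0 0 0" --pt "0 0 0 0" --pt "0 0 0 0" --pt "0 0 0 0" --pt "0 0 30 0" --pt "0 0 60 0" --pt "0 0 95 0" --pt "0 0 130 0" --pt "0 0 150 0" --pt "0 0 150 0" --pt "0 0 150 0" --hand 45

```text
time: 8.83
tool_pos: [443.2, -270.2, 202.5]
tcp_rot: [1.611, 1.561, 0.153]
contact_force: [0.4, -0.6, -3.1]
grip_width: 56.2
```

Call:
carry_out --pt "6 15 0 0" --pt "15 40 0 0" --pt "26 68 0 0" --pt "37 97 0 0" --pt "48 127 0 0" --pt "60 157 0 0" --pt "71 187 0 0" --pt "82 217 0 0" --pt "94 246 0 0" --pt "105 275 0 0" --pt "115 302 0 0" --pt "123 323 0 0" --pt "127 333 0 0" --pt "127.5 335.5 0 0" --pt "127.5 335.5 0 0" --pt "127.5 335.5 0 0"

```text
time: 10.17
tool_pos: [569.9, 64.3, 201.5]
tcp_rot: [1.589, 1.564, 0.13]
contact_force: [-0.9, -0.3, -2.3]
grip_width: 56.6
```

Call:
carry_out --pt "0 0 -25 0" --pt "0 0 -55 0" --pt "0 0 -85 0" --pt "0 0 -108 0" --pt "0 0 -118 0" --pt "0 0 -123 0" --pt "0 0 -126 0" --pt "0 0 -126 0" --pt "0 0 -126 0"

```text
time: 10.92
tool_pos: [570.8, 64.1, 76.9]
tcp_rot: [1.551, 1.561, 0.092]
contact_force: [-0.0, 0.2, -1.5]
grip_width: 56.5
```

Call:
carry_out --pt "0 0 -1 0" --pt "0 0 -2.5 0" --pt "0 0 -2.5 0"

```text
time: 11.17
tool_pos: [571.7, 64.0, 75.4]
tcp_rot: [1.516, 1.559, 0.058]
contact_force: [-0.2, -0.0, 0.5]
grip_width: 56.3
```

Call:
carry_out --pt "0 0 0 0" --pt "0 0 0 0" --pt "0 0 0 0" --pt "0 0 0 0" --pt "0 0 20 0" --pt "0 0 45 0" --pt "0 0 80 0" --pt "0 0 115 0" --pt "0 0 150 0" --pt "0 0 180 0" --pt "0 0 190 0" --pt "0 0 190 0" --hand 78

```text
time: 12.17
tool_pos: [572.9, 64.1, 268.5]
tcp_rot: [1.492, 1.553, 0.033]
contact_force: [-0.8, 0.5, -0.3]
grip_width: 78.3
```

Run:
```python
from h import *
from math import *
o=get_obs();print(o["tool_pos"],o["joint_positions"])
a=capture("scene")[...,::-1]
c=a[120:300,110:410];cv2.imwrite("pics/s2.png",cv2.resize(c,None,fx=2.6,fy=2.6,interpolation=cv2.INTER_CUBIC))
W=np.array([465,255.2])
h=np.array([428.6,282.6])
for p in ((*W,125),(*W,140),(W[0]-40,W[1]+30,201),(W[0]-40,W[1]+30,137)):print(proj("scene",np.array(p)),(proj("scene",np.array(p))-[110,120])*2.6)
```

```text
[572.93725019  64.07456217 268.53304903] [-2.21033383e-02  4.00066064e-01  1.32035697e+00  1.02581350e-03
  1.40293482e+00  1.43620772e+00]
[362.38713559 224.11996313] [656.20655254 270.71190413]
[363.1559788  219.00943109] [658.20554489 257.42452084]
[383.76697968 193.35685064] [711.79414717 190.72781165]
[379.96137411 215.65861425] [701.89957269 248.71239704]
```

View pics/s2.png

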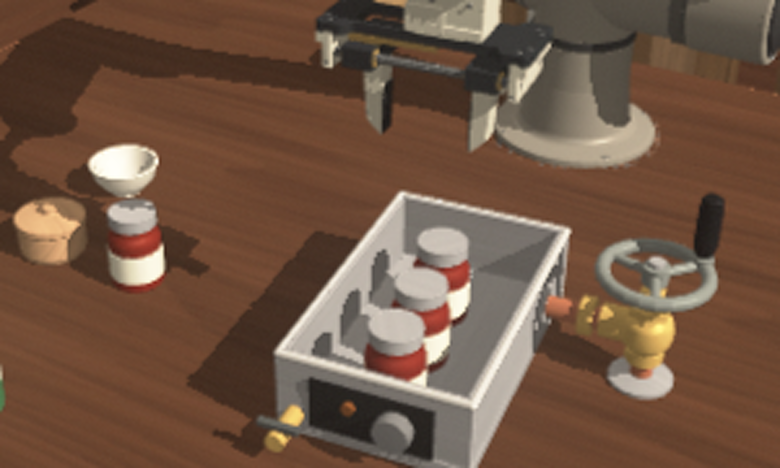

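The scene crop shows three jars upright in the bath at (442,245), (420,290) and (397,330). The last jar, bowl and salt pot are untouched. The handle runs from (711,197) to (707,252), which agrees with the top-view estimate of about (426,284).

Call:
carry_out --pt "-12 18 0 0" --pt "-32 48 0 0" --pt "-55 82 0 0" --pt "-77 115 0 0" --pt "-98 147 0 0" --pt "-118 177 0 0" --pt "-134 201 -10 0" --pt "-144 215 -20 0" --pt "-147 220 -22 0" --pt "-147 220 -22 0" --pt "-147 220 -22 0" --hand 64

```text
time: 13.13
tool_pos: [425.0, 283.5, 242.9]
tcp_rot: [1.407, 1.559, -0.051]
contact_force: [0.4, 0.1, -0.2]
grip_width: 64.1
```

Run:
```python
from h import *
o=get_obs();T=wristT(o);a=capture("wrist")[...,::-1].copy()
print(o["tool_pos"],o["joint_positions"].round(2))
cv2.imwrite("pics/w3.png",a)
for P in ((426,284,201),(426,284,137),(465,255,125),(465,255,140)):print(P,proj("wrist",np.array(P,float),T).round(0))
```

```text
[425.01974696 283.45473615 242.91981176] [ 0.44  0.3   1.54 -0.01  1.29  1.9 ]
(426, 284, 201) [260. 216.]
(426, 284, 137) [259. 192.]
(465, 255, 125) [293. 154.]
(465, 255, 140) [295. 156.]
```

View pics/w3.png

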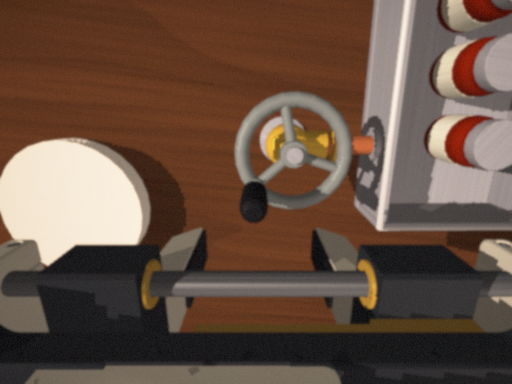

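The nut is at (295,155), matching the prediction of (295,156). The handle top disc is at about (254,207), a little off the predicted (260,216).

Run:
```python
from h import *
o=get_obs();T=wristT(o);a=cv2.imread("pics/w3.png")
g=a.max(2);m=(g[170:235,230:275]<45).astype(np.uint8);ys,xs=np.nonzero(m);print(xs.min()+230,xs.max()+230,ys.min()+170,ys.max()+170)
for uv,z in (((254,207),201),((253.5,188),143),((295,155),140)):print(ray("wrist",uv,z,T))
c=proj("wrist",np.array([425,284,201.]),T);e=proj("wrist",np.array([425+11.5,284,201.]),T);print(c,e)
```

```text
241 266 182 221
[433.23386499 288.71041785 201.        ]
[431.77187559 289.88597154 143.        ]
[466.52446075 255.15300587 140.        ]
[259.04935337 217.88685389] [260.76176148 203.53433754]
```

Call:
carry_out --pt "6 6 0 0" --pt "6 6 -15 0" --pt "6 6 -35 0" --pt "6 6 -60 0" --pt "6 6 -80 0" --pt "6 6 -92 0" --pt "6 6 -92 0" --pt "6 6 -92 0"

```text
time: 13.85
tool_pos: [432.5, 288.7, 151.4]
tcp_rot: [1.427, 1.558, -0.034]
contact_force: [-0.3, 0.2, 0.5]
grip_width: 63.7
```

Call:
carry_out --pt "0 0 0 0" --pt "0 0 0 0" --pt "0 0 0 0" --pt "0 0 0 0" --pt "0 0 0 0" --pt "0 0 0 0" --pt "0 0 0 0" --pt "0 0 0 0" --hand 10

```text
time: 14.52
tool_pos: [432.6, 288.5, 151.5]
tcp_rot: [1.401, 1.558, -0.06]
contact_force: [-0.1, -2.5, 1.1]
grip_width: 22.2
```

Call:
carry_out --pt "3.2 2.9 0 0" --pt "6.7 5.6 0 0" --pt "10.4 7.9 0 0" --pt "14.2 10 0 0" --pt "18.3 11.6 0 0" --pt "22.4 12.9 0 0" --pt "26.7 13.9 0 0" --pt "31 14.5 0 0" --pt "31 14.5 0 0"

```text
time: 15.27
tool_pos: [463.5, 304.5, 151.6]
tcp_rot: [1.57, 1.558, 0.11]
contact_force: [-1.9, 3.7, 1.6]
grip_width: 22.3
```

Call:
carry_out --pt "4.4 0.2 0 0" --pt "8.7 0 0 0" --pt "13 -0.6 0 0" --pt "17.3 -1.5 0 0" --pt "21.5 -2.8 0 0" --pt "25.5 -4.5 0 0" --pt "29.4 -6.5 0 0" --pt "33 -8.9 0 0" --pt "36.5 -11.5 0 0" --pt "36.5 -11.5 0 0"

```text
time: 16.1
tool_pos: [501.1, 293.8, 151.6]
tcp_rot: [1.688, 1.557, 0.227]
contact_force: [1.0, 2.8, 0.1]
grip_width: 22.4
```

Call:
carry_out --pt "3.3 -2.9 0 0" --pt "6.3 -6.1 0 0" --pt "9.1 -9.5 0 0" --pt "11.5 -13.2 0 0" --pt "13.5 -17 0 0" --pt "13.5 -17 0 0"

```text
time: 16.6
tool_pos: [514.8, 276.4, 151.6]
tcp_rot: [1.685, 1.557, 0.224]
contact_force: [-1.6, 0.2, 2.1]
grip_width: 21.9
```

Call:
carry_out --pt "1.7 -4 0 0" --pt "3.1 -8.1 0 0" --pt "4.1 -12.4 0 0" --pt "4.7 -16.7 0 0" --pt "4.9 -21.1 0 0" --pt "4.9 -21.1 0 0"

```text
time: 17.1
tool_pos: [519.4, 260.5, 151.7]
tcp_rot: [2.199, 1.551, 0.737]
contact_force: [-3.2, 25.3, -2.4]
grip_width: 22.2
```

Call:
carry_out --pt "0.2 -4 0 0" --pt "0.2 -7 0 0" --pt "0.2 -7 0 0" --pt "0.2 -7 0 0"

```text
time: 17.43
tool_pos: [519.4, 260.6, 151.6]
tcp_rot: [2.454, 1.541, 0.993]
contact_force: [-1.4, 31.9, -4.7]
grip_width: 22.3
```

Call:
carry_out --pt "0 0 0 0" --pt "0 0 0 0"

```text
time: 17.6
tool_pos: [519.3, 261.5, 151.6]
tcp_rot: [2.441, 1.54, 0.982]
contact_force: [-1.0, 4.8, 1.0]
grip_width: 22.3
```

The wheel is on its stop: 32 N gave no further motion, with the stop at about 7° in tool angle. Next I'll work out the rows for opening.

```bash
cat > arc.py <<'E'
from h import *
import sys
a0,n,st=map(float,sys.argv[1:4]);p=get_obs()["tool_pos"][:2];c=np.array([469.7,254.9])
print(p,"angle",np.degrees(np.arctan2(*(p-c)[::-1])),"r",np.hypot(*(p-c)))
t=np.radians(a0+st*np.arange(1,int(n)+1))
print((c+50*np.c_[np.cos(t),np.sin(t)]-p).round(1).tolist())
E
python3 arc.py 7.6 18 10
```

```text
[519.34929395 261.50518572] angle 7.577952245738595 r 50.086733458638705
[[-2.0, 8.5], [-5.3, 16.6], [-10.0, 23.9], [-15.9, 30.3], [-22.9, 35.6], [-30.6, 39.6], [-38.9, 42.2], [-47.6, 43.4], [-56.3, 43.0], [-64.8, 41.1], [-72.8, 37.7], [-80.2, 33.0], [-86.6, 27.1], [-91.9, 20.2], [-95.9, 12.4], [-98.5, 4.1], [-99.6, -4.5], [-99.2, -13.2]]
```

Call:
carry_out --pt "-2.0 8.5 0 0" --pt "-5.3 16.6 0 0" --pt "-10.0 23.9 0 0" --pt "-15.9 30.3 0 0" --pt "-22.9 35.6 0 0" --pt "-30.6 39.6 0 0" --pt "-38.9 42.2 0 0" --pt "-47.6 43.4 0 0" --pt "-56.3 43.0 0 0" --pt "-64.8 41.1 0 0" --pt "-72.8 37.7 0 0" --pt "-80.2 33.0 0 0" --pt "-86.6 27.1 0 0" --pt "-91.9 20.2 0 0" --pt "-95.9 12.4 0 0" --pt "-98.5 4.1 0 0" --pt "-99.6 -4.5 0 0" --pt "-99.2 -13.2 0 0" --pt "-99.2 -13.2 0 0" --pt "-99.2 -13.2 0 0"

```text
time: 19.27
tool_pos: [420.4, 247.0, 151.6]
tcp_rot: [2.393, 1.542, 0.932]
contact_force: [-0.8, -3.7, 1.5]
grip_width: 22.4
```

```bash
python3 arc.py 187.6 18 10
```

```text
[420.41576419 246.98342728] angle -170.87447915251067 r 49.91600968640219
[[1.6, -7.2], [5.0, -15.2], [9.7, -22.6], [15.6, -29.0], [22.5, -34.3], [30.2, -38.3], [38.5, -40.9], [47.2, -42.0], [55.9, -41.6], [64.4, -39.7], [72.4, -36.4], [79.8, -31.7], [86.2, -25.8], [91.5, -18.9], [95.5, -11.1], [98.1, -2.8], [99.2, 5.8], [98.8, 14.5]]
```

Call:
carry_out --pt "1.6 -7.2 0 0" --pt "5.0 -15.2 0 0" --pt "9.7 -22.6 0 0" --pt "15.6 -29.0 0 0" --pt "22.5 -34.3 0 0" --pt "30.2 -38.3 0 0" --pt "38.5 -40.9 0 0" --pt "47.2 -42.0 0 0" --pt "55.9 -41.6 0 0" --pt "64.4 -39.7 0 0" --pt "72.4 -36.4 0 0" --pt "79.8 -31.7 0 0" --pt "86.2 -25.8 0 0" --pt "91.5 -18.9 0 0" --pt "95.5 -11.1 0 0" --pt "98.1 -2.8 0 0" --pt "99.2 5.8 0 0" --pt "98.8 14.5 0 0" --pt "98.8 14.5 0 0" --pt "98.8 14.5 0 0"

```text
time: 20.93
tool_pos: [519.3, 261.9, 151.6]
tcp_rot: [2.403, 1.542, 0.944]
contact_force: [-1.8, 2.4, 2.0]
grip_width: 22.3
```

```bash
python3 arc.py 7.6 18 10
```

```text
[519.25178499 261.93683636] angle 8.082515459999465 r 50.048940661659294
[[-1.9, 8.1], [-5.2, 16.1], [-9.9, 23.5], [-15.8, 29.9], [-22.8, 35.2], [-30.5, 39.2], [-38.8, 41.8], [-47.5, 42.9], [-56.2, 42.5], [-64.7, 40.6], [-72.7, 37.3], [-80.1, 32.6], [-86.5, 26.7], [-91.8, 19.8], [-95.8, 12.0], [-98.4, 3.7], [-99.5, -4.9], [-99.1, -13.6]]
```

Call:
carry_out --pt "-1.9 8.1 0 0" --pt "-5.2 16.1 0 0" --pt "-9.9 23.5 0 0" --pt "-15.8 29.9 0 0" --pt "-22.8 35.2 0 0" --pt "-30.5 39.2 0 0" --pt "-38.8 41.8 0 0" --pt "-47.5 42.9 0 0" --pt "-56.2 42.5 0 0" --pt "-64.7 40.6 0 0" --pt "-72.7 37.3 0 0" --pt "-80.1 32.6 0 0" --pt "-86.5 26.7 0 0" --pt "-91.8 19.8 0 0" --pt "-95.8 12.0 0 0" --pt "-98.4 3.7 0 0" --pt "-99.5 -4.9 0 0" --pt "-99.1 -13.6 0 0" --pt "-99.1 -13.6 0 0" --pt "-99.1 -13.6 0 0"

```text
time: 22.6
tool_pos: [420.3, 247.7, 151.6]
tcp_rot: [2.377, 1.543, 0.917]
contact_force: [0.9, -4.0, 1.2]
grip_width: 22.4
```

```bash
python3 arc.py 187.6 18 10
```

```text
[420.27454658 247.65275024] angle -171.65817011560043 r 49.95395954886718
[[1.8, -7.9], [5.1, -15.9], [9.8, -23.3], [15.7, -29.7], [22.6, -35.0], [30.4, -39.0], [38.7, -41.6], [47.3, -42.7], [56.0, -42.3], [64.5, -40.4], [72.6, -37.1], [79.9, -32.4], [86.3, -26.5], [91.6, -19.5], [95.7, -11.8], [98.3, -3.5], [99.4, 5.2], [99.0, 13.9]]
```

Call:
carry_out --pt "1.8 -7.9 0 0" --pt "5.1 -15.9 0 0" --pt "9.8 -23.3 0 0" --pt "15.7 -29.7 0 0" --pt "22.6 -35.0 0 0" --pt "30.4 -39.0 0 0" --pt "38.7 -41.6 0 0" --pt "47.3 -42.7 0 0" --pt "56.0 -42.3 0 0" --pt "64.5 -40.4 0 0" --pt "72.6 -37.1 0 0" --pt "79.9 -32.4 0 0" --pt "86.3 -26.5 0 0" --pt "91.6 -19.5 0 0" --pt "95.7 -11.8 0 0" --pt "98.3 -3.5 0 0" --pt "99.2 3.0 0 0" --pt "99.2 9.5 0 0" --pt "99.0 13.7 0 0" --pt "99.0 13.7 0 0"

```text
time: 24.27
tool_pos: [519.3, 261.8, 151.6]
tcp_rot: [2.371, 1.543, 0.911]
contact_force: [-0.5, -1.2, 2.5]
grip_width: 22.5
```

Call:
carry_out --pt "0 0 0 0" --pt "0 0 0 0"

```text
time: 24.43
tool_pos: [519.3, 261.8, 151.6]
tcp_rot: [2.374, 1.542, 0.914]
contact_force: [0.3, -1.6, 2.0]
grip_width: 21.9
```

Run:
```python
from h import *
o=get_obs();print(o["time"],o["tool_pos"],o["contact_force"],o["grip_width"])
a=capture("scene")[...,::-1]
c=a[120:300,110:410];cv2.imwrite("pics/s3.png",cv2.resize(c,None,fx=2.6,fy=2.6,interpolation=cv2.INTER_CUBIC))
```

```text
24.4333 [519.28613363 261.82693157 151.57205988] [ 0.26465856 -1.57805453  2.02478142] 21.940386752249534
```

View pics/s3.png

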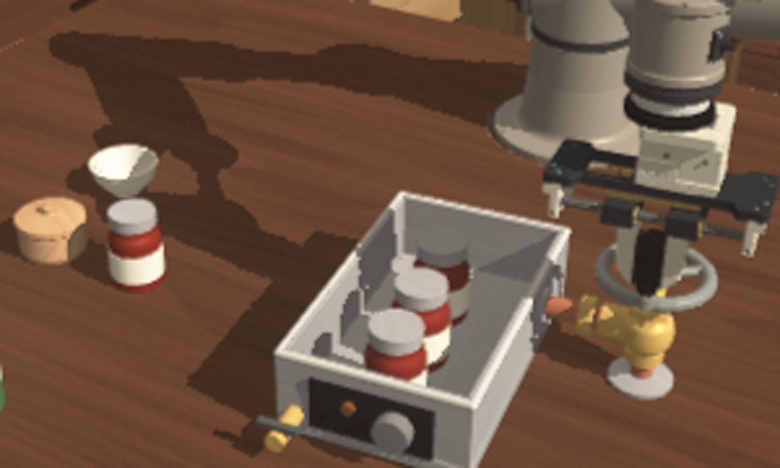

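The final view shows the three jars upright in the bath. The last jar at (135,245), the bowl and the salt pot are where they were. The gripper holds the handle at (650,260). I'm handing in.

```bash
python3 -c "
from plant import *
print(close_job())"
```

```text
the job is handed in; nothing more can be done
None
```

The job is handed in, at about 24.4 s of the 72 s allowed; no verdict was reported. I moved two counter jars into the bath beside the first, so three stand in it. I then closed the valve to its stop and opened it exactly two turns, with the gripper still holding the handle.

- **Jars:** the last picture shows all three upright. The fourth jar, the bowl and the salt pot are where they started.
- **Valve stop:** the wheel turned about 130° clockwise and met the stop. A harder push, reaching about 32 N, moved it no further.
- **Valve setting:** after four half turns back, the tool stands 0.3 mm from where it was at the stop once the push was eased. That is about 0.4° on the wheel, and I expect the setting to be good to about 1°.
- **Handle:** the grip opening is about 22 mm, the residual force is under 3 N, and nothing slipped that I could see.
- **Disagreement:** the top view put the handle about 8 mm from where the wrist view did, so I used the wrist view. Pushing on the stop also left the tool tilted by nearly 2°, which I did not correct.

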